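# Swing the camera head over the specimen dish

## Task

Swing the heavy camera head on its free-turning boom round to the specimen dish and bring it to rest centred over the dish (within about 2 cm), so that it stays there by itself when you let go. Push gently, and only against the grey bumper ring, never the white arm or the glass top; keep it slow (the head under 0.3 m/s), do not let it run into its end stops, and leave the other things on the bench where they are.

Things in the scene. Friction and masses are not known exactly. Their poses are not given: they have to be found in the camera images.
- boom (a joint): Boom angle on its post, rad; 0 when the boom points along the stand's own -x axis (roughly at the robot), positive is anticlockwise seen from above (head moves to -y, the robot's right). End stops at -0.95 and 1.05. Starts at rest between -0.7 and -0.3. Hardly any drag, no spring, level: 0.008 N m s/rad viscous, 0.0012 N m dry friction; from 0.1 rad/s it coasts on for about 0.9 rad.
- head (a point): Centre of the round dark glass top of the camera head, an upright white drum; height 180 mm, 330 mm from the post axis. A grey bumper ring surrounds the drum (see ring). The point's -x axis points from the post to the head. Nothing on the boom is narrow enough to grasp from above.
- pivot (a point): Point on the vertical axis of the boom's post, 160 mm high. Nominal moment of inertia of the boom about this axis 0.29 kg m2 (hidden, about 0.75 to 1.3 times that).
- ring: Grey bumper ring round the head, the only part to touch: outside diameter 170 mm, 80 to 170 mm above the table, origin on its axis at table level. Sprung: it gives up to 26 mm to either side along the swing (60 N/m, almost undamped, 0.3 kg), so the boom bounces off a fixed stop. It also spins freely about its axis: only a push towards the axis along the swing moves the boom, rubbing does not.
- boom_mid (a point): Middle of the upper face of the white rigid part of the boom, not to be touched: box-shaped arm 100 mm wide, 90 to 160 mm above the table, from the post to the head, and the drum (114 mm diameter, underside at 70 mm, glass top at 180 mm). This point lies 150 mm from the post axis, 160 mm high. 3.5 kg nominal (with the ring 3.8 kg), carried by the post's bearing.
- dish (a point): Centre of the specimen in the glass dish (90 mm diameter, top at 30 mm) on its round aluminium rest (120 mm diameter), fixed for the whole run. It lies 330 mm from the post axis, so the head can stand exactly above it, at a boom angle between 0.1 and 0.65 rad.
- tube_rack: white block 70 x 160 x 45 mm with two rows of tube holes, loose bystander. Origin: centre of its underside.
- reagent: amber bottle, 60 mm diameter, 110 mm tall, loose bystander. Origin: centre of its underside.
- jar: clear jar, 64 mm diameter, 70 mm tall, loose bystander. Origin: centre of its underside.
- mouse: grey computer mouse 100 x 60 x 30 mm, loose bystander. Origin: centre of its underside.
- dish_stack: clear round stack of dishes, 90 mm diameter, 30 mm tall, loose bystander; the head passes above it. Origin: centre of its underside.
- sample_tray: green open tray 100 x 140 x 40 mm, loose bystander. Origin: centre of its underside.
- notepad: paper pad 150 x 100 x 12 mm, loose bystander. Origin: centre of its underside.

How it is judged:
On the way:
1. the head stands still over the dish, untouched, for two seconds (horizontal distance between head and dish below 0.025 m and velocity of joint boom between -0.02 and 0.02 rad/s and not (contact force between any of the fingers, the arm and ring above 0.05 N)), for 2 s.
At the end, for the whole second after the job is handed in: The head's centre is within 25 mm (seen from above) of the dish's centre, the boom turns at less than 0.02 rad/s, and nothing of the robot touches it (all of step 1).
It fails at once if the boom runs into an end stop (value of joint boom above 1.03 rad or value of joint boom below -0.93 rad).
It fails at once if the head moves faster than 0.36 m/s (1.1 rad/s) (velocity of joint boom above 1.1 rad/s or velocity of joint boom below -1.1 rad/s).
It fails at once if the ring is pushed or struck with more than 20 N (contact force between any of the fingers, the arm and ring above 20 N).
It fails at once if the white arm or drum or its glass top is touched (over 1 N) (contact force between any of the fingers, the arm and boom_c0 above 1 N or contact force between any of the fingers, the arm and boom_c1 above 1 N or contact force between any of the fingers, the arm and boom_c2 above 1 N).
It fails at once if a bystander is moved by more than 30 mm (distance of any of tube_rack, reagent, jar, mouse, dish_stack, sample_tray, notepad from where it was at the start of the episode above 0.03 m).
It also fails if it takes over 48 s, if anything falls off the work surface, if the arm or the gripper's body presses on something with over 40 N, if the wrist force passes 120 N, or if a joint passes its speed limit or range.

## Robot

A 7-joint arm with a two-finger parallel gripper is mounted at the origin on the work surface. World frame = base frame: x ahead of the robot, y to its left, z up, the work surface at z = 0. Lengths are in m, angles in rad, forces in N, time in s.
With the tool pointing down it reaches from about 0.4 to 0.875 m from the base axis. Payload 19.3 kg.
Tool frame: the origin (TCP) lies at the centre of the arm's flange, where the gripper is bolted on; the fingertips stand 173 mm ahead of it and the grasp point (between the pads) lies 155 mm ahead of it (r.hold_point_z is the distance from the TCP to the grasp point, in m); z points along the fingers, y is the line along which they close (so a half turn about z gives the same grasp; the last joint's range is limited). The gripper opens to 85 mm and grips with 20 to 120 N. Pads are 22 mm wide; open, the fingers measure 114 mm over their backs; the gripper's body (76 mm by 85 mm) begins 54 mm behind the grasp point. The pads swing forward as they close: fully open they stand 13 mm farther back than shut.
Start: joints at [-1.357, 0.521, -0.036, 1.599, 0.021, 1.021, -0.113], TCP at [0.175, 0.6, 0.405] pointing down, gripper open.
Joint ranges: [-2.91, 2.91], [-0.3, 2.13], [-1.5, 1.42], [0.17, 2.43], [-1.26, 4.41], [0.16, 1.93], [-2.52, 2.52]. Speed limits (rad/s): [1.89, 1.89, 2.39, 2.39, 3.01, 3.01, 3.01].

## Interface

Orientations are given as [roll, pitch, yaw] about the fixed x, y, z axes, in that order (R = Rz(yaw) Ry(pitch) Rx(roll)).
In Python, from cell import r, vision, finder gives the robot as it stands.
- The arm moves only by the tool arm_command, never from a script. Its argument "rows" is a list of rows, each a list of 4 numbers: the shift along the tool's x, y, z in m, then the turn about the tool's z in units of 10 degrees (1.0 is 10 degrees). A call has exactly 8 rows; each row is the pose to reach, as a shift and turn from the pose commanded when the call began, along the tool's axes at that moment; what a row does not reach only later rows make up. A row lasts 1/8 s, in which the tool goes at most 62.5 mm and 10.7 degrees, less where a joint would pass 70% of its speed; a pose out of reach is approached as far as the arm can. A call with a gripper value outside its range is refused whole. "claw" is the closure, from -1 (fully open) to 1 (shut), set as the call begins (left out, the last holds). The fingers move at their own pace and stop on an object; the grip force is fixed at half the most. Time passes only in rows, so rows that repeat a pose let the fingers close, or fill a call up. It gives the time, the measured TCP pose, the force, the opening and the grip force at its end, in the units of the state.
- r.read_state(): the state, without advancing time (a new reading comes with each control period).
- vision.grab_frame(name): name is "side" or "top" or "wrist"; returns a dict with "img" (384x512x3 uint8, blue, green, red), "fov_y" (degrees; the focal length in pixels is half the picture's height over the tangent of half this angle, whatever the lens; pixels are square), "cx", "cy" (the principal point, pixels), "position" and "rotation" of the camera in the world; the wrist camera has in their place "tool_from_camera" (4x4, takes a point from camera to tool coordinates, whose origin is the TCP and whose axes are the flange's). Camera axes: x right, y down, z forward; pixel columns grow to the right and rows downward; lengths in m; the calibration is good to about 2 mm. A picture is of the moment at which its call begins: read the wrist's pose just before it. There is no depth.
- r.sign_off(): hands the job in; it is judged then, once.
Trained networks look in a picture, given as the dict that the camera call returned (one of the last four; its "shot" number tells which), for a name from the list of things; names that differ only in an ending like _2 or _b are one class to them, and where a whole thing is asked for, a point or a joint stands for the part that bears it (a point fixed in the world has none). Each returns a list of dicts, best first, with "confidence" (0 to 1); they miss things now and then, are a little off and sometimes report something else, mostly with a low value. They report only what shows in the picture. A call takes as long as a camera call.
- finder.look_for(label, picture): "at" ([x, y, z] in m, in world coordinates, good to about 4 mm: the middle of the surface that is visible of it).
- finder.mark_of(label, picture): "at" ([x, y, z] in m, in world coordinates, good to about 4 mm: a listed point, or the origin of a listed thing).
The state is a dict: "t": time; "q": joint angles; "joint_vel": joint speeds; "joint_torque": joint torques, N m; "eef_pos": TCP position; "tcp_rot": TCP orientation; "contact_force": force on the tool from outside, world axes, zero at the start; "torque": the same for the moment, N m; "finger_gap": finger opening in m; "finger_force": force on a finger pad.
Only numpy, scipy, OpenCV 4.12 (cv2) and the standard library are available. Lean on these libraries where they do the work, as an engineer would, in place of code of your own. Each camera call takes 0.05 s, during which the arm holds its last target. There are 200 camera calls.

## Working session

There is one attempt and no reset: what is moved stays moved. The work goes in short steps, Python scripts to look and compute and a tool call to move; the robot and the scene stay as the last step left them, time stands still between calls to the robot, and variables do not carry over. Pictures are saved under pics/ and viewed, at most 10 in all, crops included, and the job is handed in when it is done.

Besides the shell and the picture viewer there is one more tool, called after "Request:" in YAML: its name, and indented under it one key for each argument. arm_command: Moves the arm, as the interface text tells. Its arguments: {"type":"object","properties":{"rows":{"type":"array"},"claw":{"type":"number"}},"required":["rows"]}

```bash
mkdir -p pics
cat > h.py <<'E'
from cell import r, vision, finder
import numpy as np, cv2
def look(names,cam="top",save=None):
    p=vision.grab_frame(cam)
    if save: cv2.imwrite("pics/"+save,p["img"])
    for n in names:
        for d in finder.mark_of(n,p)[:2]: print(cam,n,np.round(d["at"],4),round(d["confidence"],2))
    return p
E
python3 - <<'E'
from h import *
s=r.read_state();print(s)
look("head pivot ring boom_mid dish tube_rack reagent jar mouse dish_stack sample_tray notepad".split(),"top","t0.png")
look("head pivot dish ring".split(),"side","s0.png")
print(r.read_state()["t"])
E
```

```text
{'t': 0.0, 'q': array([-1.35720439,  0.52197638, -0.03633444,  1.59998514,  0.02122432,
        1.02110702, -0.11276954]), 'joint_vel': array([ 8.04154048e-04, -4.92262112e-04,  1.79281255e-04,  6.47351464e-04,
       -1.98238903e-03,  4.83121507e-04, -9.22908721e-05]), 'joint_torque': array([ 6.34682619e-04, -9.27102399e+01,  1.98032275e+00, -3.69924438e+01,
        1.78303354e-02,  8.24481976e-03,  3.17707827e-05]), 'eef_pos': array([0.17498152, 0.59986134, 0.4041572 ]), 'tcp_rot': array([-3.14050663e+00,  9.48913784e-05,  2.85783966e+00]), 'contact_force': array([ 0.94964356, -0.12645694, -0.05756645]), 'torque': array([-0.04058556, -0.02110288, -0.01030662]), 'finger_force': 0.0, 'finger_gap': 0.08549558093420632}
top head [0.4913 0.1182 0.1765] 0.9
top pivot [ 0.7889 -0.0211  0.1611] 0.61
top boom_mid [0.6589 0.0458 0.1589] 0.87
top boom_mid [ 0.4406  0.1866 -0.0013] 0.62
top dish [ 0.4795 -0.1198  0.0324] 0.56
top tube_rack [ 0.539   0.4846 -0.0019] 0.59
top reagent [ 0.4204 -0.4434 -0.004 ] 0.54
top jar [ 0.5054 -0.4974 -0.0017] 0.67
top mouse [0.3868 0.3805 0.0015] 0.76
top dish_stack [ 0.4427  0.185  -0.0014] 0.72
top sample_tray [ 0.6262 -0.4769 -0.0015] 0.88
top sample_tray [ 0.5386  0.4809 -0.0018] 0.37
top notepad [ 0.3188 -0.2791  0.    ] 0.75
top notepad [0.4949 0.117  0.177 ] 0.29
side head [0.4911 0.1129 0.1799] 0.75
side pivot [ 0.7956 -0.0169  0.1616] 0.78
side pivot [0.6515 0.0407 0.1631] 0.16
side dish [ 0.4789 -0.1218  0.0262] 0.88
0.9
```

View pics/t0.png

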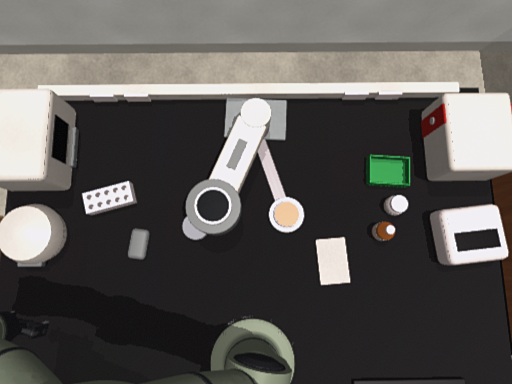

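View pics/s0.png

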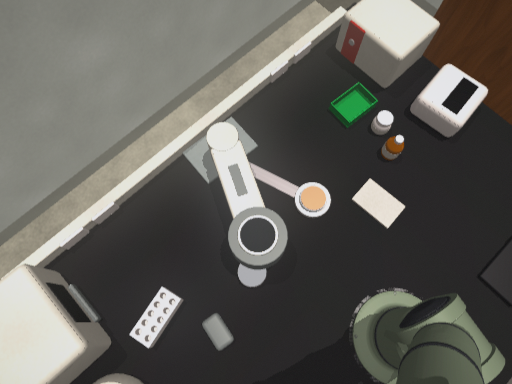

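The pictures agree with the networks. In the top view the head is at about (213,206), the dish at (286,214) and the post at (255,113). The boom stands at about -0.42 rad and the dish at about +0.315. My plan is a gentle elastic push from the +y side, then a catch from the -y side with the tool retreating at half the head's speed.

```bash
cat >> h.py <<'E'
P=np.array([.792,-.019]); TH=np.arange(-.95,1.05,.002); RR=np.arange(.24,.42,.002)
def polar(p):
    t,rr=np.meshgrid(TH,RR,indexing="ij")
    X=np.stack([P[0]-rr*np.cos(t),P[1]-rr*np.sin(t),np.full_like(t,.18)],-1)
    c=(X-p["position"])@np.array(p["rotation"])
    f=p["img"].shape[0]/2/np.tan(np.radians(p["fov_y"])/2)
    u=(f*c[...,0]/c[...,2]+p["cx"]).astype(np.float32); v=(f*c[...,1]/c[...,2]+p["cy"]).astype(np.float32)
    return cv2.remap(cv2.cvtColor(p["img"],cv2.COLOR_BGR2GRAY),u,v,cv2.INTER_LINEAR)
def angle(p,cam):
    z=np.load(f"tpl_{cam}.npz"); m=cv2.matchTemplate(polar(p),z["t"],cv2.TM_CCOEFF_NORMED)[:,0]
    i=int(np.clip(m.argmax(),1,len(m)-2)); d=(m[i-1]-m[i+1])/(2*(m[i-1]-2*m[i]+m[i+1]))
    return float(z["a"]+(i+d-z["i0"])*.002), float(m[i])
def track(cams=("top","side")):
    for c in cams:
        t=r.read_state()["t"]; p=vision.grab_frame(c); a,q=angle(p,c); print(f"{c} t={t:.3f} th={a:.4f} q={q:.2f}")
    s=r.read_state(); print("t",round(s["t"],3),"tcp",np.round(s["eef_pos"],4),"rpy",np.round(s["tcp_rot"],3),"F",np.round(s["contact_force"],2))
E
python3 - <<'E'
from h import *
a0=np.arctan2(.1155+.019,.792-.4912)*-1
ims=[]
for c in("top","side"):
    p=vision.grab_frame(c); im=polar(p); k=round((a0+.95)/.002); n=100
    np.savez(f"tpl_{c}.npz",t=im[k-n:k+n],a=a0,i0=k-n); ims.append(cv2.normalize(im,None,0,255,32))
    k0=np.arange(len(TH))
cv2.imwrite("pics/pol.png",cv2.resize(np.hstack(ims).T,(800,288)))
print(a0, "dish",np.arctan2(.1208-.019,.792-.4792)); track()
E
```

```text
-0.42047380193440687 dish 0.3146366578693524
top t=1.000 th=nan q=1.00
side t=1.050 th=nan q=1.00
t 1.1 tcp [0.175  0.6    0.4047] rpy [-3.142  0.     2.858] F [ 0.08 -0.2  -0.51]h.py:19: RuntimeWarning: invalid value encountered in scalar divide
  i=int(np.clip(m.argmax(),1,len(m)-2)); d=(m[i-1]-m[i+1])/(2*(m[i-1]-2*m[i]+m[i+1]))
```

Request:
arm_command:
  rows:
    - [-0.055,-0.027,0.0,-0.2]
    - [-0.11,-0.054,0.01,-0.4]
    - [-0.165,-0.08,0.02,-0.6]
    - [-0.22,-0.107,0.03,-0.8]
    - [-0.275,-0.134,0.045,-1.0]
    - [-0.33,-0.16,0.06,-1.2]
    - [-0.386,-0.188,0.08,-1.4]
    - [-0.443,-0.215,0.1,-1.62]
  claw: 1

```text
t: 2.1
eef_pos: [0.5359, 0.273, 0.3066]
tcp_rot: [3.141, 0.0, -3.141]
contact_force: [0.6, 1.5, 0.2]
finger_gap: -0.0002
finger_force: 0.0
```

View pics/pol.png

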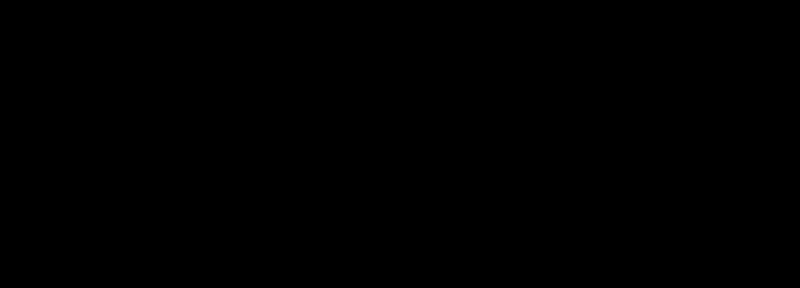

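Run:
```python
from h import *
track()
```

```text
top t=2.100 th=nan q=1.00
side t=2.150 th=nan q=1.00
t 2.2 tcp [0.5385 0.2683 0.305 ] rpy [-3.138 -0.     3.134] F [ 0.24  0.55 -0.36]h.py:19: RuntimeWarning: invalid value encountered in scalar divide
  i=int(np.clip(m.argmax(),1,len(m)-2)); d=(m[i-1]-m[i+1])/(2*(m[i-1]-2*m[i]+m[i+1]))
```

The rectified strips are all black, so the map is wrong. I suspect the format of the camera's rotation.

```bash
python3 - <<'E'
from h import *
p=vision.grab_frame("top"); print({k:v for k,v in p.items() if k!="img"})
np.save("n_top.npy",p["img"])
E
ls -la pics *.npz
```

```text
{'fov_y': 51.71568797407521, 'cx': 253.55041790616423, 'cy': 185.9422222461384, 'position': array([0.32825827, 0.00404608, 1.36981203]), 'rotation': array([-2.9585876 , -0.00857914, -1.58280354]), 'shot': 9}
-rw-r--r-- 1 agent agent  942 Nov 30 02:35 tpl_side.npz
-rw-r--r-- 1 agent agent  942 Nov 30 02:35 tpl_top.npz

pics:
total 484
drwxr-xr-x 2 agent agent   4096 Nov 30 02:35 .
drwxr-xr-x 3 agent agent   4096 Nov 30 02:35 ..
-rw-r--r-- 1 agent agent    726 Nov 30 02:35 pol.png
-rw-r--r-- 1 agent agent 237422 Nov 30 02:33 s0.png
-rw-r--r-- 1 agent agent 245345 Nov 30 02:33 t0.png
```

It is given as roll, pitch, yaw. I'll fix that and build the templates from the saved first pictures.

```bash
sed -i 's/@np.array(p\["rotation"\])/@Rotation.from_euler("xyz",p["rotation"]).as_matrix()/; 2a from scipy.spatial.transform import Rotation' h.py
python3 - <<'E'
from h import *
a0=-.4205; ims=[]
for c in("top","side"):
    p=vision.grab_frame(c); p["img"]=cv2.imread(f"pics/{c[0]}0.png"); im=polar(p); k=round((a0+.95)/.002); n=100
    np.savez(f"tpl_{c}.npz",t=im[k-n:k+n],a=a0,i0=k-n); ims.append(im)
cv2.imwrite("pics/pol2.png",cv2.resize(np.hstack(ims).T,(800,288)))
track()
E
```

```text
top t=2.350 th=-0.4202 q=0.99
side t=2.400 th=-0.4220 q=0.45
t 2.45 tcp [0.534  0.2755 0.3074] rpy [ 3.141  0.    -3.141] F [-0.45 -0.09  0.14]
```

View pics/pol2.png

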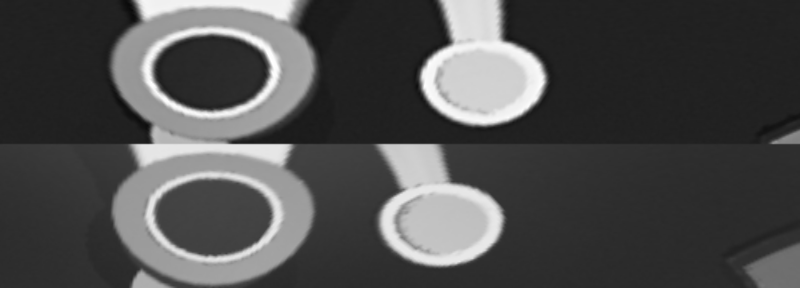

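The tracker works in the top view: θ is -0.420 with a match of 0.99, and the ring and head centre agree with it. Now I'll approach and push gently.

Request:
arm_command:
  rows:
    - [0.001,-0.007,0,0]
    - [0.003,-0.014,0,0]
    - [0.004,-0.021,0,0]
    - [0.005,-0.028,0,0]
    - [0.006,-0.035,0,0]
    - [0.007,-0.042,0,0]
    - [0.008,-0.047,0,0]
    - [0.009,-0.051,0,0]

```text
t: 3.45
eef_pos: [0.5256, 0.2231, 0.307]
tcp_rot: [3.142, 0.0, 3.14]
contact_force: [-0.6, 0.3, -0.4]
finger_gap: 0.0001
finger_force: 0.0
```

Request:
arm_command:
  rows:
    - [0.0014,-0.0032,0,0]
    - [0.0028,-0.0064,0,0]
    - [0.0042,-0.0096,0,0]
    - [0.0056,-0.0128,0,0]
    - [0.007,-0.016,0,0]
    - [0.0084,-0.0192,0,0]
    - [0.0098,-0.0224,0,0]
    - [0.0112,-0.0256,0,0]

```text
t: 4.45
eef_pos: [0.5143, 0.1975, 0.307]
tcp_rot: [-3.142, -0.0, 3.14]
contact_force: [0.6, 0.6, -0.6]
finger_gap: 0.0002
finger_force: 0.0
```

Run:
```python
from h import *
track(["top"])
```

```text
top t=4.450 th=-0.3787 q=0.85
t 4.5 tcp [0.5142 0.1971 0.307 ] rpy [-3.141 -0.     3.14 ] F [ 0.66 -0.81  0.45]
```

Request:
arm_command:
  rows:
    - [0.0014,-0.0032,0,0]
    - [0.0028,-0.0064,0,0]
    - [0.0028,-0.0064,0,0]
    - [0.0028,0.01,-0.04,0]
    - [0.0028,0.01,-0.1,0]
    - [0.004,-0.03,-0.12,0]
    - [0.01,-0.09,-0.12,0]
    - [0.014,-0.15,-0.12,0]

```text
t: 5.5
eef_pos: [0.4998, 0.0463, 0.4274]
tcp_rot: [3.141, 0.001, 3.141]
contact_force: [1.4, -0.6, 0.6]
finger_gap: 0.0001
finger_force: 0.0
```

Run:
```python
from h import *
track(["side","top","side","top"])
```

```text
side t=5.500 th=-0.2305 q=0.65
top t=5.550 th=-0.6119 q=0.28
side t=5.600 th=-0.2168 q=0.66
top t=5.650 th=-0.7025 q=0.30
t 5.7 tcp [0.5002 0.0469 0.4272] rpy [3.142 0.    3.138] F [ 0.7   1.06 -0.04]
```

Request:
arm_command:
  rows:
    - [0.0,-0.06,0,0]
    - [0.0,-0.12,0,0]
    - [0.0,-0.18,0,0]
    - [0.0,-0.24,0,0]
    - [0.002,-0.271,0.02,0]
    - [0.002,-0.271,0.06,0]
    - [0.002,-0.271,0.1,0]
    - [0.002,-0.271,0.12,0]

```text
t: 6.7
eef_pos: [0.4983, -0.2218, 0.3049]
tcp_rot: [3.14, -0.002, -3.141]
contact_force: [-1.0, -0.2, 0.4]
finger_gap: -0.0001
finger_force: 0.0
```

Run:
```python
from h import *
track(["top","side"]*3)
```

```text
top t=6.700 th=-0.0718 q=0.88
side t=6.750 th=-0.0665 q=0.86
top t=6.800 th=-0.0592 q=0.88
side t=6.850 th=-0.0541 q=0.86
top t=6.900 th=-0.0468 q=0.88
side t=6.950 th=-0.0418 q=0.85
t 7.0 tcp [ 0.4985 -0.2229  0.308 ] rpy [-3.141e+00  1.000e-03  3.141e+00] F [-0.02  0.24  0.09]
```

Request:
arm_command:
  rows:
    - [0.001,0.004,0,0]
    - [0.002,0.008,0,0]
    - [0.003,0.012,0,0]
    - [0.004,0.016,0,0]
    - [0.005,0.019,0,0]
    - [0.005,0.019,0,0]
    - [0.005,0.019,0,0]
    - [0.005,0.019,0,0]

```text
t: 8.0
eef_pos: [0.4929, -0.2043, 0.307]
tcp_rot: [-3.142, -0.0, 3.14]
contact_force: [-0.1, 0.3, 0.7]
finger_gap: -0.0
finger_force: 0.0
```

```bash
cat >> h.py <<'E'
def fit(n,deg=1,cams=("top",)):
    T=[];A=[];Q=[]
    for i in range(n):
        c=cams[i%len(cams)]; T.append(r.read_state()["t"]); a,q=angle(vision.grab_frame(c),c); A.append(a);Q.append(q)
    s=r.read_state(); k=np.polyfit(np.array(T)-s["t"],A,deg)
    print(f"t={s['t']:.3f} th={k[-1]:.4f} w={k[-2]:.4f} q={np.mean(Q):.2f} last {A[-1]:.4f}")
    print("tcp",np.round(s["eef_pos"],4),"rpy",np.round(s["tcp_rot"],3),"F",np.round(s["contact_force"],2))
    return k
E
python3 - <<'E'
from h import *
fit(10)
p=vision.grab_frame("top"); 
for d in finder.mark_of("head",p)[:1]: print(d)
for d in finder.mark_of("dish",p)[:1]: print(d)
print(r.read_state()["t"])
E
```

```text
t=8.500 th=0.1396 w=0.1101 q=0.83 last 0.1342
tcp [ 0.4929 -0.2042  0.307 ] rpy [-3.142  0.     3.14 ] F [ 0.75 -0.03  0.45]
{'at': [0.4703, -0.0647, 0.1758], 'confidence': 0.92}
{'at': [0.4808, -0.1188, 0.0309], 'confidence': 0.45}
8.65
```

Run:
```python
from h import *
fit(15)
```

```text
t=9.400 th=0.2336 w=0.1029 q=0.84 last 0.2281
tcp [ 0.4929 -0.2042  0.307 ] rpy [-3.142  0.     3.14 ] F [ 0.25  0.43 -0.28]
```

Request:
arm_command:
  rows:
    - [0,0,0,0]
    - [-0.0005,-0.0018,0,0]
    - [-0.001,-0.0036,0,0]
    - [-0.0015,-0.0054,0,0]
    - [-0.002,-0.0072,0,0]
    - [-0.0025,-0.009,0,0]
    - [-0.003,-0.0108,0,0]
    - [-0.0035,-0.0126,0,0]

```text
t: 10.4
eef_pos: [0.4965, -0.2169, 0.307]
tcp_rot: [3.142, -0.0, 3.141]
contact_force: [0.3, 0.1, 0.5]
finger_gap: 0.0002
finger_force: 0.0
```

Run:
```python
from h import *
fit(2)
```

```text
t=10.500 th=0.3035 w=0.0020 q=0.81 last 0.3034
tcp [ 0.4964 -0.217   0.307 ] rpy [-3.141  0.     3.14 ] F [0.17 0.69 0.05]
```

Request:
arm_command:
  rows:
    - [-0.002,-0.015,0,0]
    - [-0.004,-0.04,0,0]
    - [-0.004,-0.06,0,0]
    - [-0.004,-0.06,0,0]
    - [-0.004,-0.06,0,0]
    - [-0.004,-0.06,0,0]
    - [-0.004,-0.06,0,0]
    - [-0.004,-0.06,0,0]

```text
t: 11.5
eef_pos: [0.5004, -0.2765, 0.3071]
tcp_rot: [-3.142, 0.0, 3.141]
contact_force: [-0.0, -0.2, -0.5]
finger_gap: -0.0
finger_force: 0.0
```

Run:
```python
from h import *
fit(12)
p=look(["head","dish"],"top"); look(["head","dish"],"side","s1.png")
fit(12)
```

```text
t=12.100 th=0.3028 w=0.0000 q=0.84 last 0.3028
tcp [ 0.5003 -0.2768  0.307 ] rpy [ 3.142 -0.     3.14 ] F [0.65 0.08 0.46]
side head [ 0.4765 -0.1176  0.1778] 0.94
t=13.000 th=0.3028 w=0.0000 q=0.84 last 0.3028
tcp [ 0.5003 -0.2768  0.307 ] rpy [-3.142 -0.     3.141] F [-0.61 -0.64  0.65]
```

The head has stopped dead at θ=0.3028, about 4 mm from the dish centre. I'll let two quiet seconds pass and check the picture.

Request:
arm_command:
  rows:
    - [0,0,0,0]
    - [0,0,0,0]
    - [0,0,0,0]
    - [0,0,0,0]
    - [0,0,0,0]
    - [0,0,0,0]
    - [0,0,0,0]
    - [0,0,0,0]

```text
t: 14.0
eef_pos: [0.5004, -0.2768, 0.307]
tcp_rot: [-3.142, -0.0, 3.141]
contact_force: [0.0, 0.7, -0.1]
finger_gap: -0.0001
finger_force: 0.0
```

View pics/s1.png

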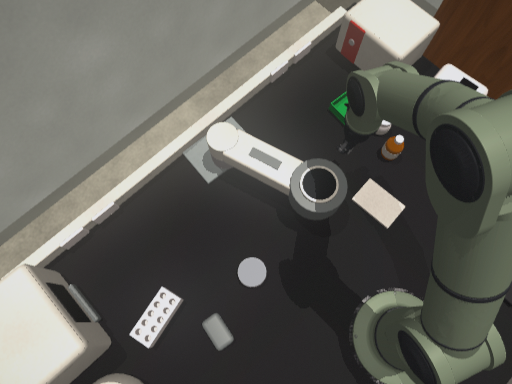

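Run:
```python
from h import *
fit(6)
print(r.sign_off())
```

```text
t=14.300 th=0.3028 w=0.0001 q=0.84 last 0.3028
tcp [ 0.5004 -0.2768  0.307 ] rpy [-3.142  0.     3.14 ] F [0.54 0.26 0.2 ]
the job is handed in; nothing more can be done
None
```

The job is handed in at about 14 s of the 48 s allowed: the camera head came to rest by itself about 4 mm from the dish centre, with the gripper clear of it and the bystanders I could see in the last picture where they started; no verdict came back.

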